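# Set the strongest filter, then open the beam shutter

### The job

On the filter changer, push the knobbed lever with your fingertips along its slot, past the middle detent and fully home to the last stop, so that the strongest filter is in the beam; only then press the large round button on the controller fully down and let it come up again. Just push and press: do not pull the knob up, do not press the small button, and leave the loose things on the table where they are.

Things in the scene. Friction and masses are not known exactly. Their poses are not given: they have to be found in the camera images.
- lever (a joint): travel of the filter changer's lever in m: near 0 (0 to 0.005) at the starting end, about 0.034 in the first (middle) detent, 0.064 against the second, last stop. It grows along the changer's +y. A sprung ball holds it: it takes about 6 N to push it into the middle detent and about 10 N to push it on out of that; once past about 0.050 the spring snaps it on towards the last stop. It stays where it is left there, and bears 25 N against the stop.
- lever_knob (a point): centre of the lever's knurled metal knob, an upright cylinder 19 mm across and 33 mm tall (from 16.5 mm below to 16.5 mm above this point), on a 9 mm stem; its middle is 111.5 mm above the table, its underside 10 mm over the black housing's flat top. It moves with the lever. The knob can be pulled up 12 mm against a 5 N spring, which would unlock the filter holder: it must not be.
- last_stop (a point): where the knob's centre is when the lever is at its last stop (fixed to the changer)
- knob (a joint): how far the knob is pulled up out of its rest, m; 0 at rest, where it should stay
- changer: filter changer bolted to the table: a black housing 42 x 136 mm (x, y), its flat top 85 mm above the table, on a 65 x 150 mm foot, with a 32 mm lens tube out of either long side (to 66 mm from the middle along its x). The slot for the lever runs along its y on the middle of the top, with three index marks beside it. Origin: centre of the underside; z up
- shutter (a joint): travel of the large round shutter button, m: 0 up, 0.006 fully down (5 N); springs back
- shutter_top (a point): middle of the top of the large round button (32 mm across), on top of the controller; it is pressed straight down
- reset (a joint): travel of the small reset button, m: 0 up, 0.004 down; not to be pressed
- reset_top (a point): middle of the top of the small button (16 mm across), 85 mm from the large one along the controller's +y
- controller: shutter controller, a black flat box 140 x 180 x 52 mm (x, y, z) fixed to the table, with one large and one small round button on top. Origin: centre of the underside; the large button is 40 mm towards its -y, the small one 45 mm towards its +y
- lens_mount: loose lens holder on a post, on a 50 mm square foot, 103 mm tall; origin: centre of its underside. To be left alone
- driver: loose 150 mm screwdriver lying on the table between the two units. To be left alone
- spare_post: loose upright steel post, 40 mm round foot, 90 mm tall; origin: centre of its underside. To be left alone
- fork: loose flat two-pronged table clamp, about 100 x 32 x 10 mm. To be left alone
- solvent: small amber bottle, 50 mm across, 100 mm tall; origin: centre of its underside. To be left alone
- lens_case: clear plastic lens case, 70 x 70 x 28 mm. To be left alone
- tissue_box: cardboard lens-tissue box, 60 x 110 x 35 mm. To be left alone

How it is judged:
On the way, in this order (a step that is already met when the one before it is completed fails the run):
1. the lever is fully home at its last stop (value of joint lever above 0.061 m), for 0.2 s.
2. the large button is pressed down (value of joint shutter above 0.0045 m), for 0.04 s.
At the end, for the whole second after the job is handed in: The lever stands within 3 mm of its last stop, its knob down (less than 3 mm up); both buttons are up again (less than 1.5 mm down); every loose thing is at rest within 30 mm of where it stood (value of joint lever above 0.061 m and value of joint each of shutter, reset below 0.0015 m and value of joint knob below 0.003 m and not (distance of lens_mount from where it was at the start of the episode above 0.03 m) and not (distance of driver from where it was at the start of the episode above 0.03 m) and not (distance of spare_post from where it was at the start of the episode above 0.03 m) and not (distance of fork from where it was at the start of the episode above 0.03 m) and not (distance of solvent from where it was at the start of the episode above 0.03 m) and not (distance of lens_case from where it was at the start of the episode above 0.03 m) and not (distance of tissue_box from where it was at the start of the episode above 0.03 m) and linear speed of each of lens_mount, driver, spare_post, fork, solvent, lens_case, tissue_box below 0.02 m/s); the robot touches nothing.
It fails at once if the large button is pressed (3 mm) before the lever is home or with the lever off its stop (value of joint shutter above 0.003 m and value of joint lever below 0.061 m).
It fails at once if the small button is pressed (2.5 mm) (value of joint reset above 0.0025 m).
It fails at once if the lever's knob is pulled up by 4 mm (value of joint knob above 0.004 m).
It fails at once if a loose thing is moved by more than 30 mm, lifted or carried (distance of any of lens_mount, driver, spare_post, fork, solvent, lens_case, tissue_box from where it was at the start of the episode above 0.03 m).
It fails at once if an upright loose thing is tipped over (angle between any of lens_mount, spare_post, solvent's own z axis and vertical above 0.5 rad).
It also fails if it takes over 40 s, if anything falls off the work surface, if the arm or the gripper's body presses on something with over 40 N, if the wrist force passes 120 N, or if a joint passes its speed limit or range.

### The arm

A 6-joint arm with a two-finger parallel gripper is mounted at the origin on the work surface. World frame = base frame: x ahead of the robot, y to its left, z up, the work surface at z = 0. Lengths are in m, angles in rad, forces in N, time in s.
With the tool pointing down it reaches from about 0.35 to 0.775 m from the base axis. Payload 5.5 kg.
Tool frame: the origin (TCP) lies on the centre line of the jaws, within the pads' length; the fingertips stand 11 mm ahead of it and the grasp point (between the pads) lies 8 mm behind it (env.tip_reach is the distance from the TCP to the fingertips, in m); z points along the fingers, x is the direction in which the jaws open and shut, and the axes are right-handed (so a half turn about z gives the same grasp; the last joint's range is limited). The gripper opens to 85 mm and grips with 20 to 120 N. Pads are 22 mm wide; open, the fingers measure 114 mm over their backs; the gripper's body (76 mm by 85 mm) begins 54 mm behind the grasp point. The pads swing forward as they close: fully open they stand 13 mm farther back than shut.
Start: joints at [-1.333, 0.313, 0.046, 1.304, 0, 1.431], TCP at [0.212, -0.534, 0.242] pointing down, gripper open.
Joint ranges: [-2.76, 2.76], [-0.86, 1.69], [-1.03, 1.26], [-2.2, 2.34], [-1.47, 1.5], [-3.14, 3.14]. Speed limits (rad/s): [2.57, 2.57, 3.14, 3.14, 3.14, 3.14].

### API

Orientations are given as a unit quaternion [w, x, y, z].
In Python, from workcell import env gives the robot as it stands.
- The arm moves only by the tool carry_out, never from a script. Its argument "moves" is one flat list of numbers, 7 for each row, row after row: the gripper command: -1 is shut, 1 is fully open, values between are in proportion, then the shift along the tool's x, y, z in m, then the turn, a rotation vector about the tool's x, y, z in degrees. A call has exactly 5 rows; each row shifts and turns the pose as measured when the row begins, along the tool's axes as they then stand; what a row does not reach is not made up. A row lasts 1/8 s, in which the tool goes at most 62.5 mm and 10.7 degrees, less where a joint would pass 70% of its speed; a pose out of reach is approached as far as the arm can. A call is refused whole if a number of a shift passes 0.0625 or a number of a turn 10.7, either way. A call with a gripper value outside its range is refused whole. The fingers move at their own pace and stop on an object; "squeeze" is the grip in N (left out, the last holds). Time passes only in rows, so rows that do not move let the fingers close, or fill a call up. It gives the time, the measured TCP pose, the force and the opening at its end, in the units of the state.
- env.get_state(): the state, without advancing time (a new reading comes with each control period).
- env.read_camera(name): name is "scene" or "top" or "wrist"; returns the picture (480x640x3 uint8, red, green, blue); there is no depth.
- env.calibration(name): a dict with "camera_matrix" (3x3 intrinsics, pixels), "rvec" (rotation vector, rad) and "tvec" (3), from world to camera coordinates, as OpenCV has them; the wrist camera has in their place "hand_eye" (4x4, takes a point from camera to tool coordinates, whose origin is the TCP and whose axes are the tool frame's). Camera axes: x right, y down, z forward; pixel columns grow to the right and rows downward; lengths in m; the calibration is good to about 2 mm. A picture is of the moment at which its call begins: read the wrist's pose just before it. calibration takes no time and is no camera call.
- env.hand_in(): hands the job in, once; it reports no verdict.
The state is a dict: "clock": time; "joint_pos": joint angles; "qvel": joint speeds; "tau": joint torques, N m; "tcp_pos": TCP position; "orientation": TCP orientation; "wrist_force": force on the tool from outside, world axes, zero at the start; "ft_torque": the same for the moment, N m; "finger_gap": finger opening in m.
Only numpy, scipy, OpenCV 4.12 (cv2) and the standard library are available. Lean on these libraries where they do the work, as an engineer would, in place of code of your own. Each camera call takes 0.05 s, during which the arm holds its last target. There are 200 camera calls.

## Working session

There is one attempt and no reset: what is moved stays moved. The work goes in short steps, Python scripts to look and compute and a tool call to move; the robot and the scene stay as the last step left them, time stands still between calls to the robot, and variables do not carry over. Pictures are saved under pics/ and viewed, about 8 in all and at most 12, crops included, and the job is handed in when it is done.

Besides the shell and the picture viewer there is one more tool, called after ">>>" by a JSON object that holds its "api" and its "payload". carry_out: Moves the arm, as the interface text tells. Its arguments: {"type":"object","properties":{"moves":{"type":"array"},"squeeze":{"type":"number"}},"required":["moves"]}

```bash
mkdir -p pics; ls
python3 - <<'E'
from workcell import env
import cv2
s=env.get_state();print(s['clock'],s['tcp_pos'],s['orientation'],s['finger_gap'],env.tip_reach)
for n in("scene","top","wrist"):
    im=env.read_camera(n);cv2.imwrite(f'pics/{n}0.png',im[:,:,::-1])
    print(n,env.calibration(n))
E
```

```text
pics
0.0 [ 0.21196047 -0.53396683  0.2414276 ] [-6.01602126e-04  8.27295480e-01 -5.61766290e-01 -6.79785150e-04] 0.08542486500198608 0.011
scene {'camera_matrix': array([[493.13387597,   0.        , 324.52457644],
       [  0.        , 493.13387597, 234.37683373],
       [  0.        ,   0.        ,   1.        ]]), 'rvec': array([ 2.33901023,  1.22401775, -0.33440719]), 'tvec': array([-0.3657958 , -0.399401  ,  1.63645766])}
top {'camera_matrix': array([[512.10916662,   0.        , 325.73501253],
       [  0.        , 512.10916662, 237.38787176],
       [  0.        ,   0.        ,   1.        ]]), 'rvec': array([ 2.17492569, -2.16487568,  0.14635098]), 'tvec': array([-0.00369441,  0.63586502,  1.20079691])}
wrist {'camera_matrix': array([[379.88771634,   0.        , 321.69232894],
       [  0.        , 379.88771634, 243.24278879],
       [  0.        ,   0.        ,   1.        ]]), 'hand_eye': array([[ 9.99999411e-01, -1.06917855e-03, -1.88880189e-04,
         4.95470881e-04],
       [ 1.07280706e-03,  9.46261388e-01,  3.23401043e-01,
        -8.26054354e-02],
       [-1.67043429e-04, -3.23401055e-01,  9.46261977e-01,
        -1.32093001e-01],
       [ 0.00000000e+00,  0.00000000e+00,  0.00000000e+00,
         1.00000000e+00]])}
```

View pics/top0.png

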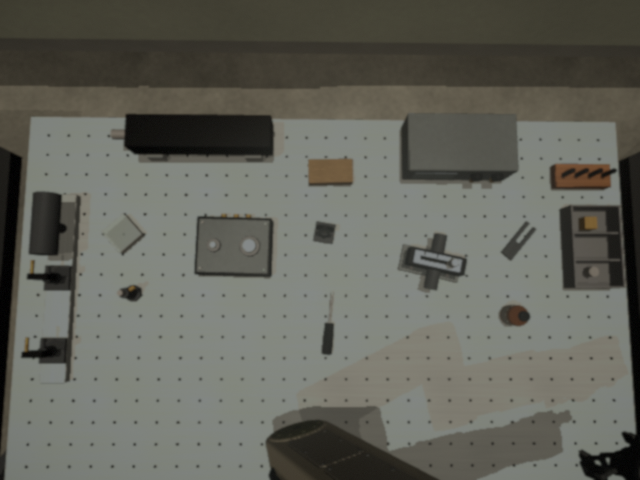

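View pics/scene0.png

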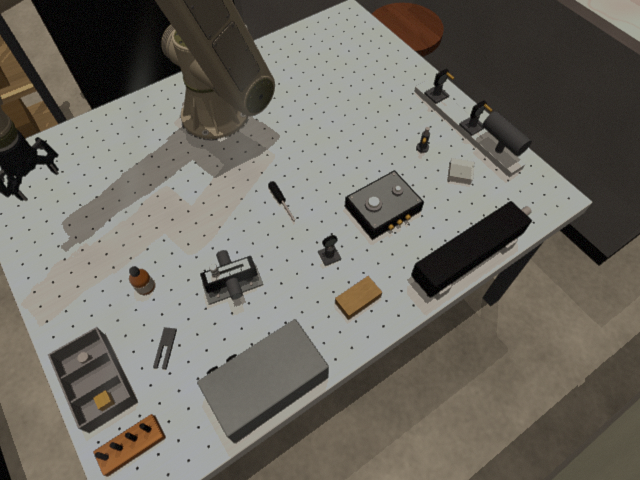

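The top view shows the changer near (436,262), its slot running roughly along the image columns. The controller is near (234,246), with the large button at (250,246) and the small one at (214,245). The lens mount is between them at (324,232) and the driver at (328,325). Next I'll enlarge the changer and work out the positions.

```bash
cat > h.py <<'E'
import numpy as np, cv2
from workcell import env
from scipy.spatial.transform import Rotation as R
def cam(n):
    c=env.calibration(n);return c['camera_matrix'],c['rvec'],c['tvec']
def onplane(n,uv,z):
    K,r,t=cam(n);M=cv2.Rodrigues(r)[0]
    d=M.T@np.linalg.inv(K)@np.array([*uv,1.]);o=-M.T@t
    return o+d*(z-o[2])/d[2]
def wrist_plane(s,uv,z):
    c=env.calibration('wrist');H=c['hand_eye']
    q=s['orientation'];Rt=R.from_quat([q[1],q[2],q[3],q[0]]).as_matrix()
    o=Rt@H[:3,3]+s['tcp_pos'];d=Rt@H[:3,:3]@np.linalg.inv(c['camera_matrix'])@np.array([*uv,1.])
    return o+d*(z-o[2])/d[2]
def totool(s,v):
    q=s['orientation'];return R.from_quat([q[1],q[2],q[3],q[0]]).inv().apply(v)
E
python3 - <<'E'
from h import *
t=cv2.imread('pics/top0.png');s=cv2.imread('pics/scene0.png')
a=cv2.resize(t[222:302,392:482],None,fx=4.4,fy=4.4,interpolation=2)
b=cv2.resize(s[240:310,190:270],None,fx=5,fy=5,interpolation=2)
h=352;b=cv2.resize(b,(400,352));a=cv2.resize(a,(396,352))
cv2.imwrite('pics/crop0.png',cv2.convertScaleAbs(np.hstack([a,b]),alpha=1.5))
for n,uv,z in[('changer top',(436,262),.085),('btnL',(250,246),.06),('btnS',(214,245),.06),('ctrl',(234,246),.052),('lensm',(324,232),.1),('fork',(518,240),.0),('solv',(516,315),.1),('driver',(328,325),.01)]:
    print(n,onplane('top',uv,z).round(3))
E
```

```text
changer top [ 0.574 -0.256  0.085]
btnL [0.612 0.178 0.06 ]
btnS [0.614 0.263 0.06 ]
ctrl [0.612 0.217 0.052]
lensm [0.641 0.004 0.1  ]
fork [ 0.636 -0.483  0.   ]
solv [ 0.454 -0.432  0.1  ]
driver [ 0.425 -0.007  0.01 ]
```

View pics/crop0.png

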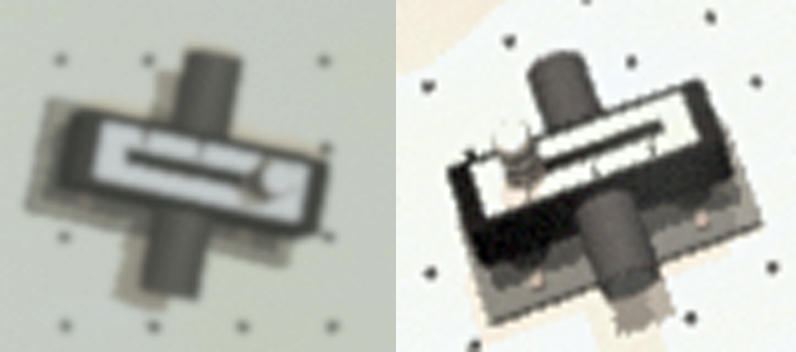

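The crop shows the knob near crop pixel (270,178), which is about (453,262) in the top picture. It sits at the changer's -y end, and the free slot runs left and slightly up. The changer's yaw is about -11°. Now I'll work out the approach.

Run:
```python
from h import *
f=lambda x,y:(392+x/4.4,222+y/4.4)
k=onplane('top',f(268,178),.122)
a=onplane('top',f(130,155),.085);b=onplane('top',f(240,182),.085)
print('knob',k,'slot',a,b,'ang of +y',np.degrees(np.arctan2(*(a-b)[[1,0]])))
d=np.array([np.cos(np.radians(79)),np.sin(np.radians(79)),0])
s=env.get_state();tgt=k-0.045*d;tgt[2]=.242
print(tgt,totool(s,tgt-s['tcp_pos']))
```

```text
knob [ 0.57084345 -0.28532109  0.122     ] slot [ 0.58518644 -0.22241932  0.085     ] [ 0.57121021 -0.28035652  0.085     ] ang of +y 76.43761037284752
[ 0.56225704 -0.32949432  0.242     ] [-6.09708043e-02 -4.01011760e-01 -2.32443659e-04]
```

>>> {"api": "carry_out", "payload": {"moves": [-1,-0.008,-0.05,0,0,0,0,-1,-0.008,-0.05,0,0,0,0,-1,-0.008,-0.05,0,0,0,0,-1,-0.008,-0.05,0,0,0,0,-1,-0.008,-0.05,0,0,0,0]}}

```text
clock: 0.78
tcp_pos: [0.4324, -0.404, 0.2395]
orientation: [-0.001, 0.825, -0.565, -0.002]
wrist_force: [0.1, -0.9, -0.2]
finger_gap: -0.0003
```

>>> {"api": "carry_out", "payload": {"moves": [-1,-0.007,-0.05,0,0,0,0,-1,-0.007,-0.05,0,0,0,0,-1,-0.007,-0.05,0,0,0,0,-1,0,0,0,0,0,10,-1,0,0,0,0,0,10]}}

```text
clock: 1.4
tcp_pos: [0.5719, -0.3234, 0.2364]
orientation: [-0.0, 0.713, -0.701, -0.004]
wrist_force: [0.1, 0.8, -0.7]
finger_gap: 0.0
```

>>> {"api": "carry_out", "payload": {"moves": [-1,0,0,0,0,0,10,-1,0,0,0,0,0,3,-1,0,0,0,0,0,0,-1,0,0,0,0,0,0,-1,0,0,0,0,0,0]}}

```text
clock: 2.02
tcp_pos: [0.5718, -0.3222, 0.2341]
orientation: [-0.001, -0.627, 0.779, 0.006]
wrist_force: [-0.9, -0.5, 0.1]
finger_gap: -0.0002
```

Run:
```python
from h import *
s=env.get_state();im=env.read_camera('wrist');cv2.imwrite('pics/w1.png',im[:,:,::-1])
q=s['orientation'];Rt=R.from_quat([q[1],q[2],q[3],q[0]]).as_matrix()
print(s['clock'],s['tcp_pos'],Rt.round(3).tolist(),s['finger_gap'],s['wrist_force'])
```

```text
2.025 [ 0.57175357 -0.32221203  0.2341188 ] [[-0.214, -0.977, -0.008], [-0.977, 0.214, 0.008], [-0.006, 0.009, -1.0]] -0.0002083791778184266 [-0.92990072 -0.5398762   0.11079748]
```

View pics/w1.png

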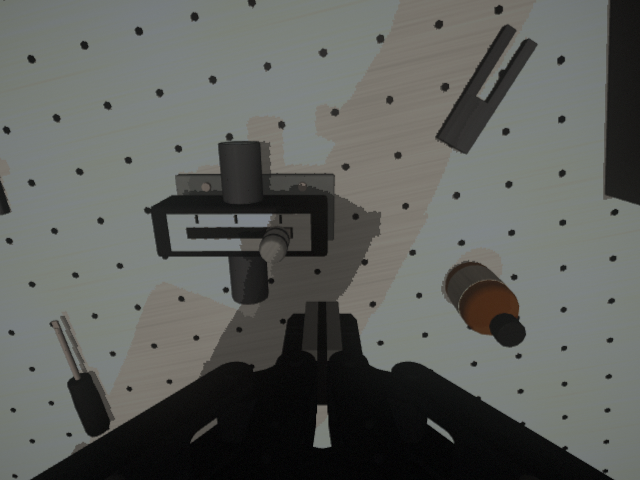

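The knob's top is at about (274,249). The slot runs level from (187,233) to (293,233), so tool x is parallel to it. The index marks are at x = 197, 236 and 281, and the fingers are at the bottom centre.

```bash
cat > st.json <<'E'
E
python3 - <<'E'
from h import *
s=env.get_state()
P=lambda uv,z:wrist_plane(s,uv,z)
k=P((273.5,249),.128)
m=[P((x,219),.085) for x in(197,236,281)]
c=[P(p,.085) for p in((166,256),(326,256))]
print('knob',k,'top-cam',onplane('top',(453,262.5),.122))
print('marks',m,'edge',c, np.degrees(np.arctan2(*(c[0]-c[1])[[1,0]])))
print('slot ends',P((187,233),.085),P((293,233),.085))
print('knob in tool',totool(s,k-s['tcp_pos']),[totool(s,x-s['tcp_pos'])[0].round(4) for x in m])
E
```

```text
knob [ 0.57522374 -0.29025053  0.128     ] top-cam [ 0.57074214 -0.28552381  0.122     ]
marks [array([ 0.5972798 , -0.22983103,  0.085     ]), array([ 0.59086681, -0.2590878 ,  0.085     ]), array([ 0.58347722, -0.29279993,  0.085     ])] edge [array([ 0.57352811, -0.19591532,  0.085     ]), array([ 0.54640776, -0.32002054,  0.085     ])] 77.67310325024155
slot ends [ 0.58819772 -0.21858953  0.085     ] [ 0.5705752  -0.29907648  0.085     ]
knob in tool [-0.03136288  0.00246982  0.10632614] [np.float64(-0.0948), np.float64(-0.0649), np.float64(-0.0304)]
```

>>> {"api": "carry_out", "payload": {"moves": [-1,0.012,0.0025,0.02,0,0,0,-1,0,0,0.04,0,0,0,-1,0,0,0.04,0,0,0,-1,0,0,0.018,0,0,0,-1,0,0,0,0,0,0]}}

```text
clock: 2.7
tcp_pos: [0.5663, -0.3337, 0.1143]
orientation: [-0.0, -0.627, 0.779, 0.004]
wrist_force: [-1.0, 0.3, 0.6]
finger_gap: -0.0001
```

Run:
```python
from h import *
s=env.get_state();im=env.read_camera('wrist')
cv2.imwrite('pics/w2.png',cv2.convertScaleAbs(im[:,:,::-1],alpha=1.5))
print(s['clock'],s['tcp_pos'],s['wrist_force'],'knob tool',totool(s,np.array([.5752,-.2903,.1115])-s['tcp_pos']))
print(totool(s,np.array([0,0,1.])))
```

```text
2.7 [ 0.56631396 -0.33372844  0.11431598] [-0.99156921  0.30505054  0.58934726] knob tool [-0.04431077  0.00056434  0.00302617]
[-0.00466156  0.00628102 -0.99996941]
```

View pics/w2.png

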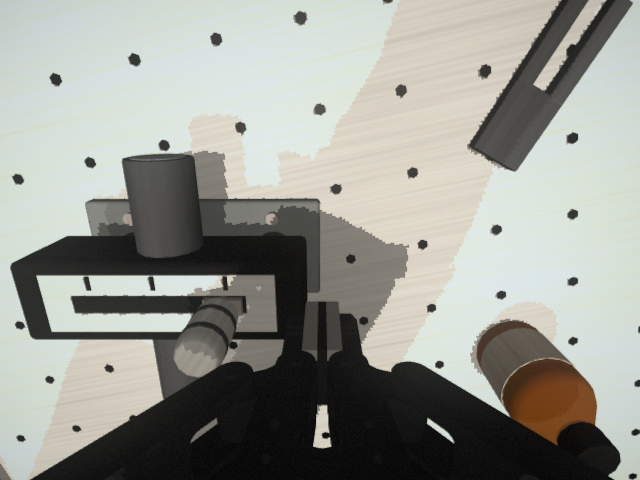

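>>> {"api": "carry_out", "payload": {"moves": [-1,-0.01,0,0,0,0,0,-1,-0.008,0,0,0,0,0,-1,-0.006,0,0,0,0,0,-1,-0.006,0,0,0,0,0,-1,-0.006,0,0,0,0,0]}}

```text
clock: 3.38
tcp_pos: [0.5761, -0.3005, 0.1195]
orientation: [-0.002, -0.627, 0.779, -0.001]
wrist_force: [-3.8, -10.0, -3.6]
finger_gap: -0.0002
```

>>> {"api": "carry_out", "payload": {"moves": [-1,-0.007,0,0,0,0,0,-1,-0.007,0,0,0,0,0,-1,-0.007,0,0,0,0,0,-1,-0.005,0,0,0,0,0,-1,-0.004,0,0,0,0,0]}}

```text
clock: 4.0
tcp_pos: [0.5821, -0.2736, 0.1197]
orientation: [-0.005, -0.626, 0.78, -0.004]
wrist_force: [-3.5, -12.5, -1.3]
finger_gap: -0.0003
```

>>> {"api": "carry_out", "payload": {"moves": [-1,-0.005,0,0.001,0,0,0,-1,-0.005,0,0.001,0,0,0,-1,-0.005,0,0.001,0,0,0,-1,-0.005,0,0.001,0,0,0,-1,-0.003,0,0,0,0,0]}}

```text
clock: 4.62
tcp_pos: [0.586, -0.2575, 0.1188]
orientation: [-0.01, -0.624, 0.782, -0.01]
wrist_force: [-0.3, -0.5, -0.5]
finger_gap: 0.0004
```

Run:
```python
from h import *
s=env.get_state();im=env.read_camera('wrist')
cv2.imwrite('pics/w3.png',cv2.convertScaleAbs(im[:,:,::-1],alpha=1.5))
print(s['clock'],s['tcp_pos'],s['wrist_force'],'start knob tool',totool(s,np.array([.5752,-.2903,.1115])-s['tcp_pos']))
```

```text
4.625 [ 0.58600032 -0.25749031  0.11881478] [-0.27364105 -0.53864408 -0.49376852] start knob tool [0.03416711 0.00326549 0.00828093]
```

View pics/w3.png

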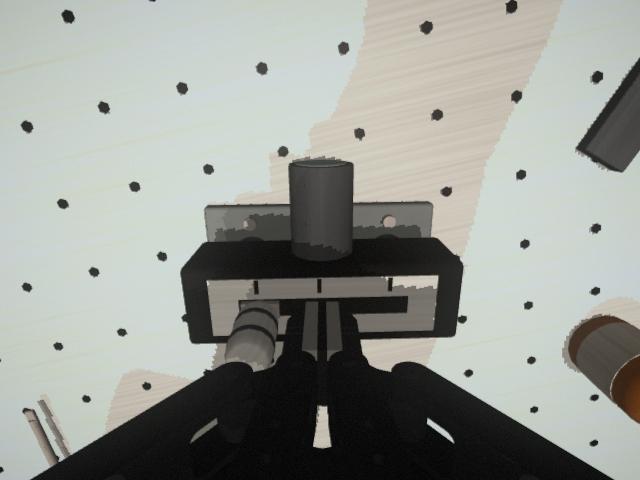

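The knob has snapped to the left end of the slot and clear of the fingers (stem at about (258,300)). I'll nudge it gently to confirm it is home against the stop.

>>> {"api": "carry_out", "payload": {"moves": [-1,0,-0.001,0.004,0,0,0,-1,-0.003,0,0.001,0,0,0,-1,-0.003,0,0.001,0,0,0,-1,-0.003,0,0.001,0,0,0,-1,-0.003,0,0.001,0,0,0]}}

```text
clock: 5.3
tcp_pos: [0.5892, -0.2503, 0.112]
orientation: [-0.015, -0.623, 0.782, -0.014]
wrist_force: [-5.6, -10.3, 6.3]
finger_gap: 0.0001
```

>>> {"api": "carry_out", "payload": {"moves": [-1,-0.003,0,0,0,0,0,-1,-0.003,0,0,0,0,0,-1,0,0,0,0,0,0,-1,0,0,0,0,0,0,-1,0,0,0,0,0,0]}}

```text
clock: 5.92
tcp_pos: [0.5886, -0.2513, 0.1123]
orientation: [-0.02, -0.62, 0.784, -0.017]
wrist_force: [-0.5, -1.0, 1.2]
finger_gap: -0.0
```

>>> {"api": "carry_out", "payload": {"moves": [-1,0.02,0,0,0,0,0,-1,0.02,0,0,0,0,0,-1,0,0,-0.05,0,0,0,-1,0,0,-0.06,0,0,0,-1,0,0,0,0,0,0]}}

```text
clock: 6.55
tcp_pos: [0.5786, -0.2901, 0.2262]
orientation: [-0.02, -0.62, 0.785, -0.016]
wrist_force: [0.3, -1.5, -1.0]
finger_gap: -0.0002
```

Run:
```python
from h import *
s=env.get_state();im=env.read_camera('wrist')
cv2.imwrite('pics/w4.png',cv2.convertScaleAbs(im[:,:,::-1],alpha=1.5))
z=totool(s,np.array([0,0,-1.]));ax=np.degrees(np.cross([0,0,1],z))
print(s['clock'],s['tcp_pos'],s['wrist_force'],'turn to vertical deg',ax)
np.save('s4.npy',np.r_[s['tcp_pos'],s['orientation']])
```

```text
6.55 [ 0.57857894 -0.29008777  0.22616179] [ 0.32525887 -1.48215371 -0.98324126] turn to vertical deg [-0.01834782 -2.90857985  0.        ]
```

View pics/w4.png

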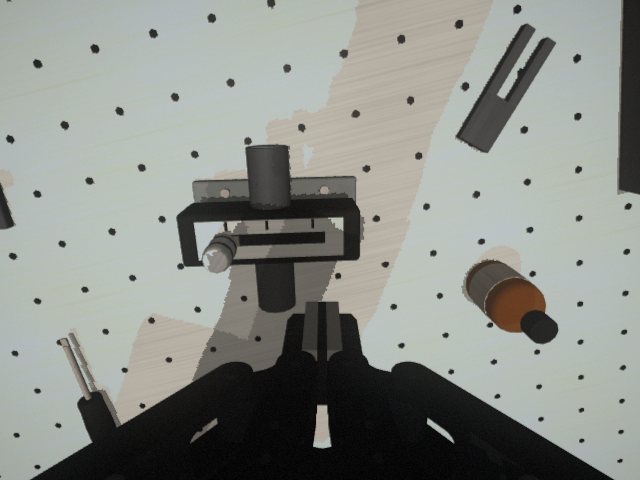

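The knob now sits at the left end of the slot, with its top at about (216,258) and its rest mark at (226,227). I'll check the travel numerically and plan the transfer.

Run:
```python
from h import *
s=env.get_state();P=lambda uv,z:wrist_plane(s,uv,z)
k=P((215.5,259),.128);m=[P(u,.085) for u in((226,227),(267,225),(313,223))]
d=np.array([.2135,.977,0])
print('knob',k,'travel',d@(k-np.array([.5752,-.2903,.128])),'rel marks',[d@(k-x) for x in m], 'was rel marks',[d@(np.array([.57522,-.29025,.128])-np.array(x)) for x in([.59728,-.22983,.085],[.59087,-.25909,.085],[.58348,-.2928,.085])])
# large button, top view blob
t=cv2.imread('pics/top0.png');g=cv2.cvtColor(t,6)[225:270,205:265]
_,b=cv2.threshold(g,125,255,0);n,_,st,c=cv2.connectedComponentsWithStats(b)
for i in range(1,n):
    if st[i,4]>30:print(st[i],c[i]+[205,225],onplane('top',c[i]+[205,225],.058))
tgt=np.array([.605,.178,.2]);print('tool shift',totool(s,tgt-s['tcp_pos']))
```

```text
knob [ 0.58749482 -0.22851357  0.128     ] travel 0.06299028614971747 rel marks [np.float64(-0.0005970350779638737), np.float64(0.029309703187099603), np.float64(0.06312757791680573)] was rel marks [np.float64(-0.06374015000000002), np.float64(-0.03378459500000003), np.float64(0.0007278399999999872)]
[ 38  15  11  11 100] [248.13 244.97] [0.61432178 0.18315555 0.058     ]
tool shift [-0.4617858   0.08157298  0.00064698]
```

>>> {"api": "carry_out", "payload": {"moves": [-1,-0.02,0,-0.005,0,-2.9,0,-1,-0.055,0.01,0,0,0,0,-1,-0.055,0.01,0,0,0,0,-1,-0.055,0.01,0,0,0,0,-1,-0.055,0.01,0,0,0,0]}}

```text
clock: 7.22
tcp_pos: [0.5906, -0.0549, 0.2195]
orientation: [-0.0, -0.62, 0.785, 0.009]
wrist_force: [-0.1, 0.7, -0.0]
finger_gap: 0.0
```

>>> {"api": "carry_out", "payload": {"moves": [-1,-0.055,0.01,0,0,0,0,-1,-0.055,0.01,0,0,0,0,-1,-0.055,0.01,0,0,0,0,-1,-0.05,0.01,0,0,0,0,-1,0,0,0,0,0,0]}}

```text
clock: 7.85
tcp_pos: [0.5702, 0.07, 0.2207]
orientation: [0.024, -0.683, 0.729, 0.043]
wrist_force: [0.7, -0.2, 0.1]
finger_gap: 0.0001
```

Run:
```python
from h import *
s=env.get_state();im=env.read_camera('wrist')
cv2.imwrite('pics/w5.png',cv2.convertScaleAbs(im[:,:,::-1],alpha=1.5))
z=totool(s,np.array([0,0,-1.]));ax=np.degrees(np.cross([0,0,1],z))
print(s['clock'],s['tcp_pos'],s['wrist_force'],'turn to vertical deg',ax)
```

```text
7.85 [0.57015506 0.06996403 0.22072173] [ 0.74917393 -0.24686554  0.08238821] turn to vertical deg [ 1.702945    5.42140541 -0.        ]
```

View pics/w5.png

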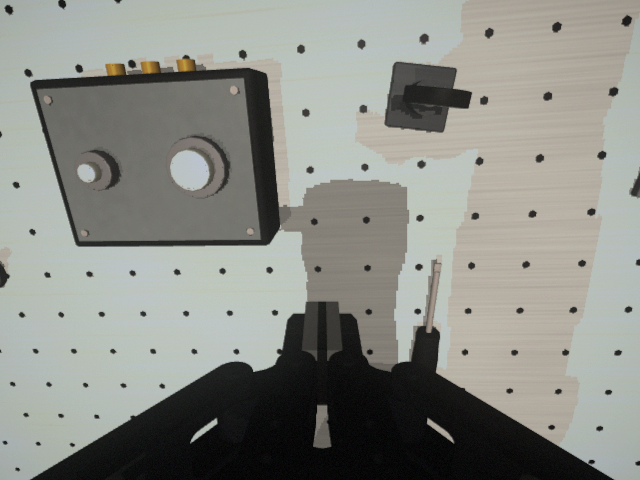

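The large button's top is at (189,170) and the small one is at (87,173). The arm stopped short and turned, so a joint limit is likely. I'll check the joints.

Run:
```python
from h import *
s=env.get_state();print(s['joint_pos'])
for h in(.056,.06,.064):
  L=wrist_plane(s,(189,170),h);S=wrist_plane(s,(87,172),h);print(h,L,S,np.linalg.norm(L-S))
q=s['orientation'];print(R.from_quat([q[1],q[2],q[3],q[0]]).as_matrix().round(3))
```

```text
[-0.06706974  0.33568136  0.02042529  1.28569598  0.09414512  3.13932559]
0.056 [0.61349161 0.18775917 0.056     ] [0.61645792 0.27502298 0.056     ] 0.08731421136935905
0.06 [0.61407249 0.1858863  0.06      ] [0.61699836 0.27196035 0.06      ] 0.08612375969301149
0.064 [0.61465338 0.18401343 0.064     ] [0.61753881 0.26889771 0.064     ] 0.08493330801666393
[[-0.067 -0.997 -0.024]
 [-0.993  0.065  0.096]
 [-0.094  0.03  -0.995]]
```

>>> {"api": "carry_out", "payload": {"moves": [-1,0,0,0,0,0,-10,-1,0,0,0,0,0,-10,-1,0,0,0,0,0,-10,-1,0,0,0,0,0,-10,-1,0,0,0,0,0,0]}}

```text
clock: 8.52
tcp_pos: [0.5703, 0.0622, 0.2151]
orientation: [-0.035, 0.893, -0.447, -0.034]
wrist_force: [-0.6, 0.1, -0.7]
finger_gap: 0.0
```

```bash
cat > plan.py <<'E'
from h import *
s=env.get_state();z=totool(s,np.array([0,0,-1.]));T=np.array([.6145,.1838,.12])
print(s['clock'],s['joint_pos'].round(3),s['tcp_pos'],'tilt turn',np.degrees(np.cross([0,0,1],z)),'shift',totool(s,T-s['tcp_pos']))
E
python3 plan.py
```

```text
8.525 [-0.078  0.342  0.016  1.282  0.091  2.419] [0.57033132 0.06221813 0.21512143] tilt turn [-1.87004953  5.30067251  0.        ] shift [-0.06152422 -0.1049965   0.10474549]
```

>>> {"api": "carry_out", "payload": {"moves": [-1,0,0,0,-1.9,5.3,0,-1,-0.0235,-0.036,0,0,0,0,-1,-0.0235,-0.036,0,0,0,0,-1,-0.0235,-0.036,0,0,0,0,-1,0,0,0,0,0,0]}}

```text
clock: 9.15
tcp_pos: [0.618, 0.1803, 0.2113]
orientation: [0.003, 0.888, -0.46, 0.0]
wrist_force: [-0.8, -0.5, 0.5]
finger_gap: 0.0002
```

```bash
python3 plan.py
```

```text
9.15 [ 0.161  0.462  0.19   1.302 -0.005  2.688] [0.61804173 0.18025329 0.21129114] tilt turn [ 0.29782235 -0.15575295  0.        ] shift [-0.00518877  0.00037008  0.09128053]
```

Over the button. I'll go down so the tip is at about z 0.075, roughly 11 mm above the button top, then step down.

>>> {"api": "carry_out", "payload": {"moves": [-1,-0.005,0,0.045,0,0,0,-1,0,0,0.04,0,0,0,-1,0,0,0.035,0,0,0,-1,0,0,0.004,0,0,0,-1,0,0,0,0,0,0]}}

```text
clock: 9.78
tcp_pos: [0.616, 0.1785, 0.085]
orientation: [0.003, 0.884, -0.467, 0.001]
wrist_force: [0.5, 0.6, 2.1]
finger_gap: 0.0003
```

```bash
python3 plan.py
```

```text
9.775 [ 0.16   0.524 -0.027  1.021 -0.006  2.703] [0.61597947 0.17848072 0.08500324] tilt turn [ 0.26564434 -0.26926304  0.        ] shift [-0.00506323 -0.00161363 -0.0350288 ]
```

>>> {"api": "carry_out", "payload": {"moves": [-1,-0.003,0,0.003,0,0,0,-1,0,0,0.004,0,0,0,-1,0,0,0.004,0,0,0,-1,0,0,0.004,0,0,0,-1,0,0,0.002,0,0,0]}}

```text
clock: 10.4
tcp_pos: [0.6162, 0.1804, 0.0796]
orientation: [0.001, 0.884, -0.468, 0.005]
wrist_force: [-4.4, -1.5, 7.0]
finger_gap: -0.0001
```

>>> {"api": "carry_out", "payload": {"moves": [-1,0,0,0.005,0,0,0,-1,0,0,0.006,0,0,0,-1,0,0,0.006,0,0,0,-1,0,0,0.006,0,0,0,-1,0,0,0.004,0,0,0]}}

```text
clock: 11.02
tcp_pos: [0.6162, 0.1805, 0.0794]
orientation: [-0.002, 0.884, -0.467, 0.012]
wrist_force: [-8.6, -1.6, 17.0]
finger_gap: -0.0002
```

Run:
```python
from h import *
s=env.get_state();im=env.read_camera('wrist');print(s['wrist_force'],s['tcp_pos'])
cv2.imwrite('pics/w6.png',cv2.convertScaleAbs(im[:,:,::-1],alpha=1.6))
```

```text
[-8.56717851 -1.64108105 16.95466854] [0.61617388 0.18045768 0.07943702]
```

View pics/w6.png

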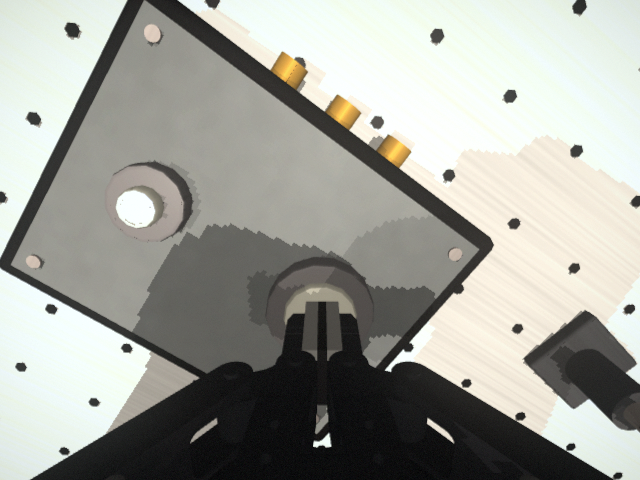

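The fingertips are on the white cap (about (320,297)). It sits low in its collar and does not move under 17 N, so it is fully down. The small button at (138,208) is untouched. Now I'll lift off.

>>> {"api": "carry_out", "payload": {"moves": [-1,0,0,-0.01,0,0,0,-1,0,0,-0.03,0,0,0,-1,0,0,-0.05,0,0,0,-1,0,0,-0.05,0,0,0,-1,0,0,0,0,0,0]}}

```text
clock: 11.7
tcp_pos: [0.6137, 0.1823, 0.2249]
orientation: [-0.003, 0.884, -0.467, 0.014]
wrist_force: [1.2, -0.7, 0.5]
finger_gap: 0.0001
```

Run:
```python
from h import *
s=env.get_state();print(s['clock'],s['tcp_pos'],s['wrist_force'])
w=env.read_camera('wrist')[:,:,::-1];t=env.read_camera('top')[:,:,::-1];sc=env.read_camera('scene')[:,:,::-1]
t0=cv2.imread('pics/top0.png')
A=cv2.resize(t[200:350,90:540],(800,267));B=cv2.resize(w,(400,300));C=cv2.resize(sc[130:360,120:427],(400,300))
cv2.imwrite('pics/end.png',cv2.convertScaleAbs(np.vstack([A,np.hstack([B,C])]),alpha=1.5))
```

```text
11.7 [0.61365499 0.18226504 0.22489464] [ 1.18035426 -0.71111904  0.5136377 ]
```

View pics/end.png

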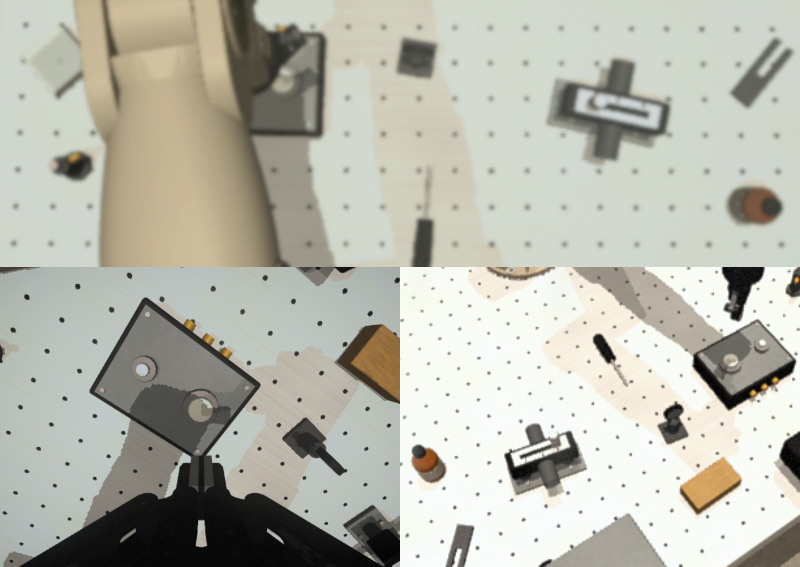

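Run:
```python
from h import *
s=env.get_state()
for z in(.068,.074):print(wrist_plane(s,(321,222),z),s['tcp_pos'])
env.hand_in()
```

```text
[0.61595253 0.18222172 0.068     ] [0.61072966 0.18163659 0.21888174]
[0.61723526 0.18321263 0.074     ] [0.61072966 0.18163659 0.21888174]
the job is handed in; nothing more can be done
```

The lever is at its last stop and the large button has been pressed and released. I handed the job in at about 12 s of robot time, and it gave no verdict.

- **Lever:** With the fingers shut, I pushed the knob along its slot past the middle detent, and it snapped on to the end. I then nudged it with about 12 N and again with two more 3 mm pushes, and it moved no further. From the wrist picture the travel is about 63 mm, and the knob is 0.6 mm from the last index mark. That reading is only good to a millimetre or two, so the stop in the nudges is the firmer evidence.
- **Knob pull-up:** During the push the fingertips rose about 5 mm, with up to 3.6 N of upward drag on the knob, below its 5 N spring. I brought them back down; the knob looked seated in the pictures, though I did not measure its height.
- **Button:** I pressed until it moved no further under 17 N. The fingertips went down about 5.5 mm from first contact. First contact was at about z = 74 mm, where I had expected 64 mm from the pictures. After the press I lifted clear; I have no reading of the button joint itself. The small button was not touched.
- **Transfer:** On the way to the controller the last wrist joint reached its limit and tilted the tool about 5°. I turned it back and straightened it in free air.
- **Last checks:** The last pictures show the lever still at its end and the loose things in view looking undisturbed, by eye. The tissue box was in the scene view but not in the top crop. Wrist force was near zero.

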